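Gauge the bumper gap of the counter scale

TASK

Check the bumper clearance of the counter scale: take the taper gauge, the tool with the flat handle and the wedge-shaped blade, out of the tool rack and slide its blade straight down, tip first, into the gap between the platform's edge and the bumper plate that faces the tool rack, until it drags snugly on both plates. Do not drive it in hard, and leave the other tools, the weights and the jug where they are. Finish while holding the gauge there, upright and still: do not let go.

Things in the scene. Friction and masses are not known exactly. Their poses are not given: they have to be found in the camera images.
- gauge_grip (a point): Centre of the taper gauge's handle, the only flat, rectangular one in the rack: wood, 24 mm along x, 16 mm along y, 60 mm tall (30 mm above and below this point). The gauge hangs upright in one of the four slots. Axes: z up, from tip to handle; x along the blade's width; y through its thickness. Under the handle a 4 mm brass bolster, 26 x 18 mm, rests on the rack's top.
- gauge_tip (a point): Middle of the blade's tip, 114 mm straight below gauge_grip, same axes; 15 mm above the counter in the rack. The blade below the bolster is a steel wedge 80 mm long and 14 mm wide along x; its thickness along y grows evenly, alike on both faces, from 2 mm at the tip to 10 mm at the bolster (1 mm per 10 mm).
- gauge: The whole taper gauge, 144 mm long, about 90 g; origin at the middle of its blade's tip, axes as gauge_grip.
- rack_top (a point): Centre of the top of the wooden tool rack, a fixed bridge: 250 mm along its y, 70 mm along its x, 95 mm above the counter. Four slots through its top on the line x = 0, at y = -93, -31, 31 and 93 mm, each 18 mm along x by 13 mm along y. They hold the gauge (its handle reaches 64 mm above the top), a screwdriver, a file and a bradawl, in varying order.
- platform_edge (a point): Counter scale: middle of the upper edge of the platform's side that faces the bumper plate and the rack, in the plane of the skirt's outer face, 105 mm above the counter. x runs along the edge and the gap, y away from the bumper across the platform, z up. The edge is 230 mm long (115 mm each way), rounded with 4 mm radius; the steel skirt reaches 36 mm down.
- platform: The scale's empty floating steel platform, 230 mm (x) by 220 mm (y), flat top; origin on its middle axis at counter height, axes as platform_edge, which lies at y = -110, z = 105 mm of it. It yields only along y, against a spring of 2500 N/m (2.5 N of press moves it 1 mm). The scale's console lies beside it at -x, lower than the platform.
- bumper_edge (a point): Middle of the rigid bumper plate's upper edge, in the plane of the face that looks at the platform, 100 mm above the counter; axes as platform_edge. The plate is parallel to the skirt, 60 mm long along x (30 mm each way), 6 mm thick, its top rounded with 3 mm radius. The gap is the y distance from here to platform_edge, 4 to 6 mm.
- bumper: The bumper bracket, fixed; origin at counter height straight below bumper_edge. It may stand up to 15 mm to either side of platform_edge along x. Below the gap there is free space down to the bracket's foot, 17 mm above the counter. A like bumper stands at the platform's far side (+y), away from the rack; it is not the one to gauge.
- screwdriver: Bystander in the rack: screwdriver, round waisted handle 76 mm tall, 26 mm in diameter; origin at its tip.
- file: Bystander in the rack: small flat file, round handle 72 mm tall, 25 mm in diameter; origin at its tip.
- bradawl: Bystander in the rack: bradawl, pear-shaped handle 54 mm tall, 32 mm in diameter; origin 80 mm below its shoulder, near the tip.
- hex_large: Bystander: hexagonal iron weight with a ring, 84 mm across, 56 mm tall; origin under its centre.
- hex_small: Bystander: hexagonal iron weight with a ring, 60 mm across, 42 mm tall; origin under its centre.
- brass_weight: Bystander: round brass weight with a knob, 36 mm in diameter, 50 mm tall; origin under its centre.
- disc_weight: Bystander: flat iron disc weight, 90 mm in diameter, 18 mm thick; origin under its centre.
- jug: Bystander: terracotta jug, 104 mm in diameter, 130 mm tall; origin under its centre.
Mind the look-alikes: they are no part of the job. Leave any blue or white look-alike of the gauge alone.

How it is judged:
On the way:
1. the gauge is held by the fingers, drawn clear above the rack (height (world z) of gauge_tip above 0.1 m and contact force between the fingers and gauge above 2 N), for 0.1 s.
At the end, for the whole second after the job is handed in: The gauge, gripped and still (below 10 mm/s), stands upright (0.12 rad) in the near gap, flat to the plates (0.15 rad), tip 12 to 80 mm below the bumper plate's edge and within 22 mm of its middle, and presses on platform and bumper plate with 1 to 15 N each (contact force between gauge and platform between 1 and 15 N and contact force between gauge and bumper between 1 and 15 N and contact force between the fingers and gauge above 3 N and x of gauge_tip in the frame of bumper_edge between -0.022 and 0.022 m and z of gauge_tip in the frame of bumper_edge between -0.08 and -0.012 m and angle between gauge's own z axis and vertical below 0.12 rad and angle between the x axis of gauge and the x axis of bumper_edge, either way round below 0.15 rad and linear speed of gauge below 0.01 m/s); the arm keeps its last pose, push and grip.
It fails at once if the gauge is driven in hard: over 40 N on either plate, or the platform pushed more than 7 mm sideways (contact force between gauge and platform above 40 N or contact force between gauge and bumper above 40 N or distance of platform_edge from where it was at the start of the episode above 0.007 m).
It fails at once if another tool or a weight or the jug is moved more than 20 mm (distance of any of screwdriver, file, bradawl, hex_large, hex_small, brass_weight, disc_weight, jug from where it was at the start of the episode above 0.02 m).
It also fails if it takes over 38 s, if anything falls off the work surface, if the arm or the gripper's body presses on something with over 40 N, if the wrist force passes 120 N, or if a joint passes its speed limit or range.

ROBOT

A 7-joint arm with a two-finger parallel gripper is mounted at the origin on the work surface. World frame = base frame: x ahead of the robot, y to its left, z up, the work surface at z = 0. Lengths are in m, angles in rad, forces in N, time in s.
With the tool pointing down it reaches from about 0.425 to 0.925 m from the base axis. Payload 6.8 kg.
Tool frame: the origin (TCP) lies at the very end of the fingers, on their centre line; the grasp point (between the pads) lies 19 mm behind it (hold_point_z is the distance from the TCP to the grasp point, in m); z points along the fingers, y is the direction in which the jaws open and shut (so a half turn about z gives the same grasp; the last joint's range is limited). The gripper opens to 85 mm and grips with 20 to 120 N. Pads are 22 mm wide; open, the fingers measure 114 mm over their backs; the gripper's body (76 mm by 85 mm) begins 54 mm behind the grasp point. The pads swing forward as they close: fully open they stand 13 mm farther back than shut.
Start: joints at [1.165, 0.477, 0.022, 1.555, -0.011, 1.109, -0.083], TCP at [0.198, -0.645, 0.231] pointing down, gripper open.
Joint ranges: [-2.96, 2.96], [-0.34, 2.1], [-1.41, 1.46], [0.24, 2.44], [-1.37, 4.51], [0.17, 1.92], [-2.96, 2.96]. Speed limits (rad/s): [2.39, 2.39, 3.14, 3.14, 3.14, 3.14, 3.14].

INTERFACE

Orientations are given as a unit quaternion [w, x, y, z].
In Python, from station import get_obs, read_camera, calibration, hand_in, regions_of, hold_point_z gives the robot as it stands.
- The arm moves only by the tool send_rows, never from a script. Its argument "motion" is text: rows parted by semicolons, each of 7 numbers parted by spaces: the shift along the world's x, y, z in cm, then the turn, a rotation vector about the world's x, y, z in degrees, then the closure, from 0 (fully open) to 1 (shut). In form: dx dy dz rx ry rz fingers; .... A call has 1 to 20 rows; each row shifts and turns the pose as measured when the row begins; what a row does not reach is not made up. A row lasts 1/12 s, in which the tool goes at most 41.7 mm and 7.16 degrees, less where a joint would pass 70% of its speed; a pose out of reach is approached as far as the arm can. A call is refused whole if a number of a shift passes 4.17 or a number of a turn 7.16, either way. A call with a gripper value outside its range is refused whole. The fingers move at their own pace and stop on an object; "newtons" is the grip in N (left out, the last holds). Time passes only in rows, so rows that do not move let the fingers close. It gives the time, the measured TCP pose, the force and the opening at its end, in the units of the state.
- get_obs(): the state, without advancing time (a new reading comes with each control period).
- read_camera(name): name is "side" or "top"; returns the picture (420x560x3 uint8, red, green, blue); there is no depth.
- calibration(name): a dict with "mtx" (3x3 intrinsics, pixels), "R" (3x3) and "t" (3): a world point X has camera coordinates R X + t. Camera axes: x right, y down, z forward; pixel columns grow to the right and rows downward; lengths in m; the calibration is good to about 2 mm. A picture is of the moment at which its call begins. calibration takes no time and is no camera call.
- hand_in(): hands the job in, once; it reports no verdict.
Trained networks look in the newest picture that a camera, given by its name, has taken for a name from the list of things; names that differ only in an ending like _2 or _b are one class to them, and where a whole thing is asked for, a point or a joint stands for the part that bears it (a point fixed in the world has none). Each returns a list of dicts, best first, with "conf" (0 to 1); they miss things now and then, are a little off and sometimes report something else, mostly with a low value. They report only what shows in the picture. A call takes as long as a camera call. They do not tell look-alikes from the thing itself.
- regions_of(thing, camera): "region" (420x560 bool, what is visible of it) and "point" ([column, row] in pixels, amid what is visible of it).
The state is a dict: "t": time; "q": joint angles; "joint_vel": joint speeds; "joint_torque": joint torques, N m; "eef_pos": TCP position; "tool_rot": TCP orientation; "contact_force": force on the tool from outside, world axes, zero at the start; "torque": the same for the moment, N m; "gripper_width": opening from 0.0 (shut) to 1.0 (fully open).
Only numpy, scipy, OpenCV 4.12 (cv2) and the standard library are available. Lean on these libraries where they do the work, as an engineer would, in place of code of your own. Each camera call takes 0.05 s, during which the arm holds its last target.

## Working session

There is one attempt and no reset: what is moved stays moved. The work goes in short steps, Python scripts to look and compute and a tool call to move; the robot and the scene stay as the last step left them, time stands still between calls to the robot, and variables do not carry over. Pictures are saved under pics/ and viewed, and the job is handed in when it is done.

Besides the shell and the picture viewer there is one more tool, called as name(argument=value, ...) on one line, values as JSON. send_rows: Moves the arm, as the interface text tells. Its arguments: {"type":"object","properties":{"motion":{"type":"string"},"newtons":{"type":"number"}},"required":["motion"]}

```bash
mkdir -p pics; ls
python3 - <<'E'
from station import *
import cv2
o=get_obs(); print(o)
for c in ("side","top"):
    im=read_camera(c); cv2.imwrite(f"pics/{c}0.png",im[:,:,::-1]); print(calibration(c))
print(hold_point_z)
E
```

```text
pics
{'t': 0.0, 'q': array([ 1.16488762,  0.47783791,  0.02231701,  1.55645387, -0.01152726,
        1.10928829, -0.0831086 ]), 'joint_vel': array([-1.23495837e-03,  1.08524802e-03, -1.02512288e-03, -9.23299258e-04,
        1.10767272e-03,  5.31597376e-05, -9.14880279e-04]), 'joint_torque': array([ 6.71536854e-04, -5.96447217e+01,  1.60786673e+00, -2.81190258e+01,
        1.24000042e-02,  9.44174419e-03,  3.43869083e-06]), 'eef_pos': array([ 0.19789506, -0.64471787,  0.23029889]), 'tool_rot': array([-9.10500612e-04,  9.88932230e-01,  1.48365022e-01, -1.89618320e-04]), 'contact_force': array([ 0.30639258,  0.77600213, -0.49566827]), 'torque': array([ 0.00770958, -0.00374855, -0.03715038]), 'gripper_width': 0.9912178930934652}
{'mtx': array([[451.42993936,   0.        , 287.47219265],
       [  0.        , 451.42993936, 207.05316086],
       [  0.        ,   0.        ,   1.        ]]), 'R': array([[ 0.97850066, -0.20551782, -0.01728816],
       [-0.15647414, -0.6851541 , -0.71139279],
       [ 0.13435885,  0.69880346, -0.70258197]]), 't': array([-0.52570449,  0.18815461,  1.07991471])}
{'mtx': array([[452.96663975,   0.        , 279.3447527 ],
       [  0.        , 452.96663975, 211.49287227],
       [  0.        ,   0.        ,   1.        ]]), 'R': array([[-1.08253353e-02, -9.99938604e-01, -2.36642533e-03],
       [-9.86760406e-01,  1.10655954e-02, -1.61806839e-01],
       [ 1.61823090e-01,  5.83481542e-04, -9.86819612e-01]]), 't': array([0.04903374, 0.55901247, 1.42778881])}
0.0187
```

View pics/side0.png

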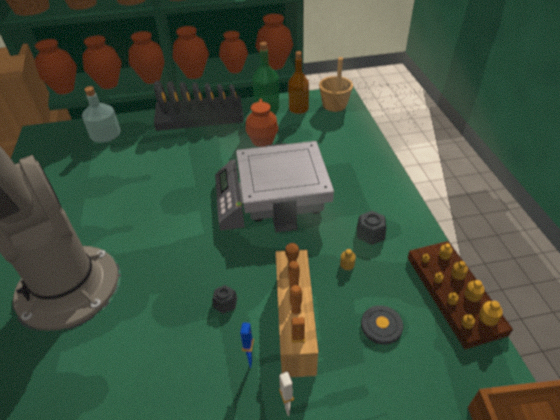

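View pics/top0.png

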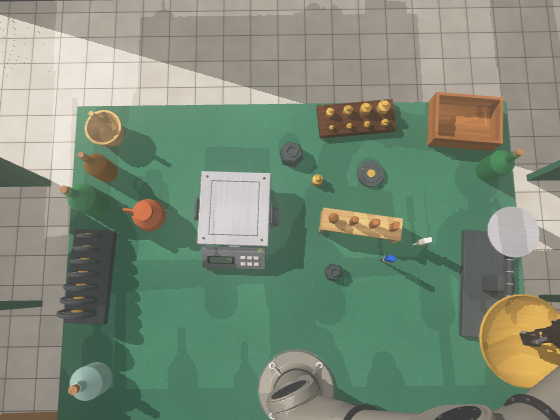

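```bash
cat > h.py <<'E'
import numpy as np, cv2
from station import *
C={c:calibration(c) for c in("side","top")}
def proj(c,X):
    k=C[c]; p=(k["R"]@np.atleast_2d(X).T).T+k["t"]; p=p@k["mtx"].T; return p[:,:2]/p[:,2:]
def ray(c,uv):
    k=C[c]; d=np.linalg.inv(k["mtx"])@np.array([uv[0],uv[1],1.]); return -k["R"].T@k["t"], k["R"].T@d
def onz(c,uv,z):
    o,d=ray(c,uv); return o+d*(z-o[2])/d[2]
def tri(a,b):
    A=[];B=[]
    for c,uv in(("side",a),("top",b)):
        o,d=ray(c,uv); d/=np.linalg.norm(d); P=np.eye(3)-np.outer(d,d); A.append(P);B.append(P@o)
    return np.linalg.lstsq(np.vstack(A),np.hstack(B),rcond=None)[0]
def crop(im,u0,v0,u1,v1,s,name):
    cv2.imwrite("pics/"+name+".png",cv2.resize(im[v0:v1,u0:u1,::-1],None,fx=s,fy=s,interpolation=cv2.INTER_CUBIC))
E
python3 - <<'E'
from h import *
for n in("gauge_grip","rack_top","platform_edge","bumper_edge","bumper","platform","gauge"):
    for c in("side","top"):
        for r in regions_of(n,c)[:4]:
            m=r["region"]; ys,xs=np.nonzero(m)
            print(n,c,round(r["conf"],2),np.round(r["point"],1),m.sum(),(xs.min(),xs.max(),ys.min(),ys.max()) if len(xs) else None)
s=read_camera("side");t=read_camera("top")
crop(s,220,130,340,230,6,"s1");crop(s,230,230,350,380,4,"s2")
crop(t,190,165,290,275,5,"t1");crop(t,310,190,440,270,6,"t2")
E
```

```text
gauge_grip side 0.83 [247.8 338.2] 331 (np.int64(240), np.int64(253), np.int64(323), np.int64(364))
gauge_grip side 0.67 [284.6 386.5] 343 (np.int64(280), np.int64(292), np.int64(374), np.int64(413))
gauge_grip side 0.62 [293.9 330.5] 327 (np.int64(291), np.int64(304), np.int64(317), np.int64(342))
gauge_grip top 0.61 [392.5 223.8] 109 (np.int64(389), np.int64(399), np.int64(221), np.int64(232))
gauge_grip top 0.59 [386.9 258. ] 77 (np.int64(381), np.int64(394), np.int64(256), np.int64(262))
gauge_grip top 0.51 [424.3 243. ] 84 (np.int64(416), np.int64(431), np.int64(238), np.int64(244))
rack_top side 0.96 [307.5 324.3] 2962 (np.int64(276), np.int64(317), np.int64(250), np.int64(376))
rack_top top 0.62 [363.1 223.6] 1501 (np.int64(319), np.int64(401), np.int64(208), np.int64(242))
platform_edge side 0.75 [277.7 177.1] 5300 (np.int64(237), np.int64(333), np.int64(142), np.int64(212))
platform_edge side 0.48 [294.6 272. ] 251 (np.int64(288), np.int64(299), np.int64(262), np.int64(286))
platform_edge top 0.76 [235.3 211.9] 5136 (np.int64(197), np.int64(270), np.int64(171), np.int64(245)
[... 660 characters left out ...]
78), np.int64(206), np.int64(226))
platform top 0.63 [230.4 210.2] 5165 (np.int64(197), np.int64(270), np.int64(171), np.int64(246))
gauge side 0.72 [283.9 388.8] 391 (np.int64(279), np.int64(293), np.int64(373), np.int64(413))
gauge side 0.65 [298.  327.8] 300 (np.int64(292), np.int64(304), np.int64(318), np.int64(342))
gauge side 0.57 [244.4 338.3] 363 (np.int64(240), np.int64(253), np.int64(322), np.int64(364))
gauge side 0.31 [279.9 176.6] 5225 (np.int64(237), np.int64(333), np.int64(142), np.int64(212))
gauge top 0.64 [394.6 226.1] 87 (np.int64(389), np.int64(399), np.int64(222), np.int64(231))
gauge top 0.55 [389.  256.6] 106 (np.int64(382), np.int64(396), np.int64(255), np.int64(263))
```

View pics/s1.png

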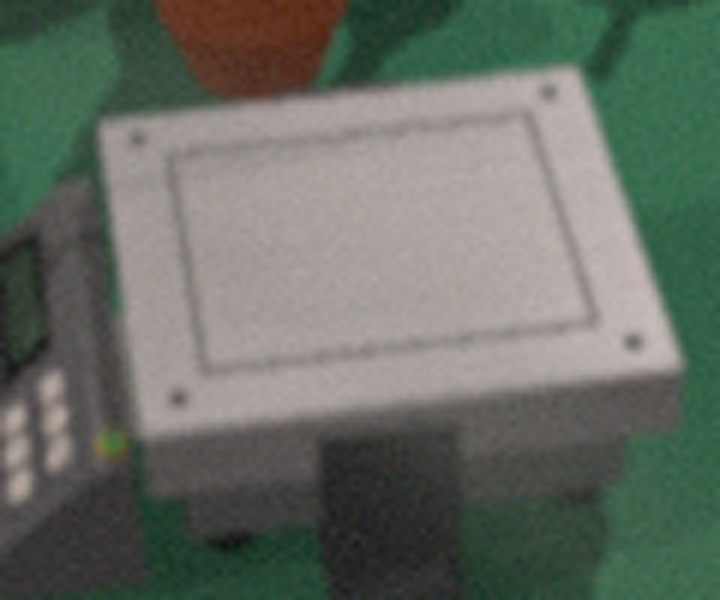

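View pics/s2.png

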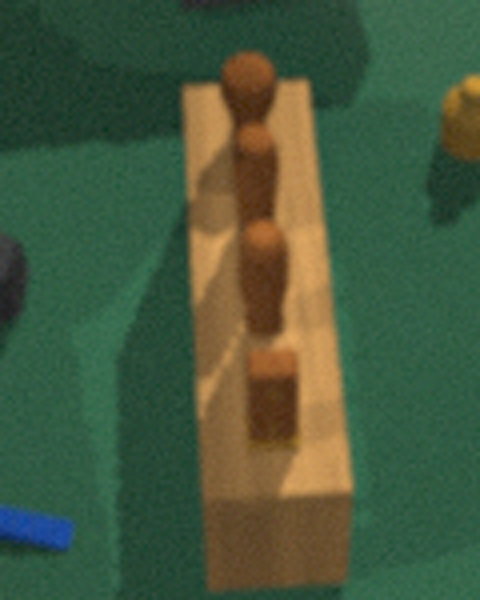

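View pics/t1.png

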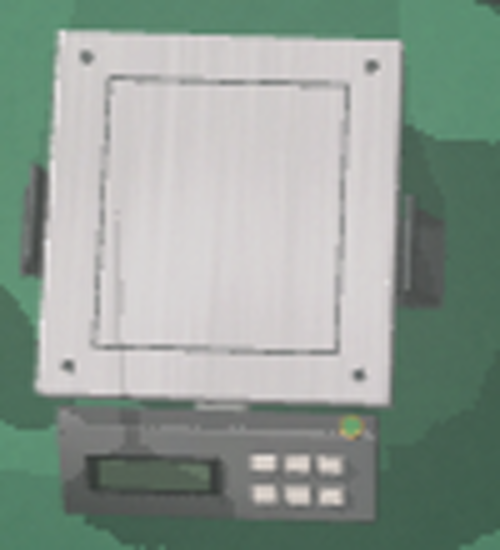

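View pics/t2.png

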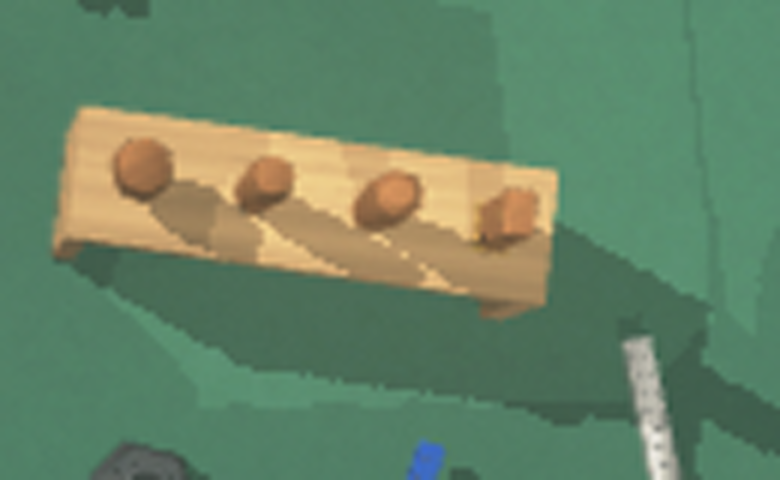

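```bash
cat > fit.py <<'E'
from h import *
from scipy.optimize import least_squares
def fit(dx,dy,z,pts,x0):
    # pts: list of (cam, localcorner(sx,sy), uv)
    def f(p):
        c,s=np.cos(p[2]),np.sin(p[2]); r=[]
        for cam,l,uv in pts:
            lx,ly=l[0]*dx/2,l[1]*dy/2
            r.append(proj(cam,[p[0]+c*lx-s*ly,p[1]+s*lx+c*ly,z])[0]-uv)
        return np.hstack(r)
    s=least_squares(f,x0,loss="soft_l1"); return s.x,f(s.x)
if __name__=="__main__":
    T=[("top",(1,1),(323.3,207.8)),("top",(1,-1),(402.8,218.3)),]
    S=[("side",(-1,1),(275.75,251.25)),("side",(1,1),(307,249.75)),("side",(1,-1),(318,353)),("side",(-1,-1),(281.2,355))]
    for p in(T,S,T+S):
        x,r=fit(.07,.25,.095,p,[.5,-.2,0]); print("rack",np.round(x,4),np.degrees(x[2]),np.round(r,1))
    T=[("top",(1,1),(202,171.4)),("top",(1,-1),(270.4,173.4)),("top",(-1,-1),(267.6,245.8)),("top",(-1,1),(197.6,243.4))]
    S=[("side",(-1,1),(236.7,150.3)),("side",(1,1),(316.7,141.3)),("side",(1,-1),(333.8,191.3)),("side",(-1,-1),(243.8,203))]
    for p in(T,S,T+S):
        x,r=fit(.23,.22,.105,p,[.5,.2,0]); print("plat",np.round(x,4),np.degrees(x[2]),np.round(r,1))
        c,s=np.cos(x[2]),np.sin(x[2]); print(" edge",x[0]+s*.11,x[1]-c*.11)
    # bumper top outer corner / handle
    for c in C: print(c,-C[c]["R"].T@C[c]["t"])
E
python3 fit.py
```

```text
rack [ 0.5089 -0.2145 -0.1448] -8.298242140482587 [ 0.1  0.  -0.1 -0. ]
rack [ 0.5103 -0.213  -0.1522] -8.721387783188163 [ 0.2  0.4 -0.2  0.2  0.2 -0.3 -0.3 -0.1]
rack [ 0.5101 -0.2133 -0.1514] -8.672471365168851 [-0.2 -0.6 -0.5 -0.1  0.1  0.5 -0.3  0.4  0.2 -0.2 -0.4  0.1]
plat [ 0.5624  0.1831 -0.0438] -2.5097709400157044 [-0.5 -0.3  0.5 -0.1  0.6  0.1 -0.6  0.2]
 edge 0.5575564818046186 0.07323724671623039
plat [ 0.5646  0.1828 -0.047 ] -2.6907072848826865 [-0.1 -0.6 -0.3 -0.5  0.4  0.6 -0.1  0.1]
 edge 0.5594242329726797 0.07289766034710904
plat [ 0.5636  0.1829 -0.0451] -2.5860582348295527 [-0.4 -0.7  0.6 -0.4  0.6 -0.2 -0.6 -0.3 -0.5 -0.5 -0.7 -0.5  0.1  0.6
 -0.4  0.2]
 edge 0.5586769945117724 0.07302202971663328
side [ 0.39874743 -0.73377488  0.88349198]
top [0.32109298 0.04201183 1.49953808]
```

Run:
```python
from h import *
g=np.array([.4962,-.3053,0]); a=-.15; c,s=np.cos(a),np.sin(a)
def box(g,dx,dy,z):
    return np.array([[g[0]+c*x-s*y,g[1]+s*x+c*y,z] for x,y in((dx,dy),(dx,-dy),(-dx,-dy),(-dx,dy))])
for cam,(u0,v0,u1,v1),k in(("side",(270,300,330,360),10),("top",(370,200,420,250),10)):
    im=read_camera(cam)[v0:v1,u0:u1,::-1]; im=cv2.resize(im,None,fx=k,fy=k,interpolation=cv2.INTER_CUBIC)
    for z,col in((.159,(0,255,255)),(.099,(255,0,255))):
        p=(proj(cam,box(g,.012,.008,z))-[u0,v0]+.5)*k
        cv2.polylines(im,[p.astype(np.int32)],True,col,1)
    cv2.imwrite(f"pics/ov_{cam}.png",im)
```

```text
(no output)
```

View pics/ov_side.png

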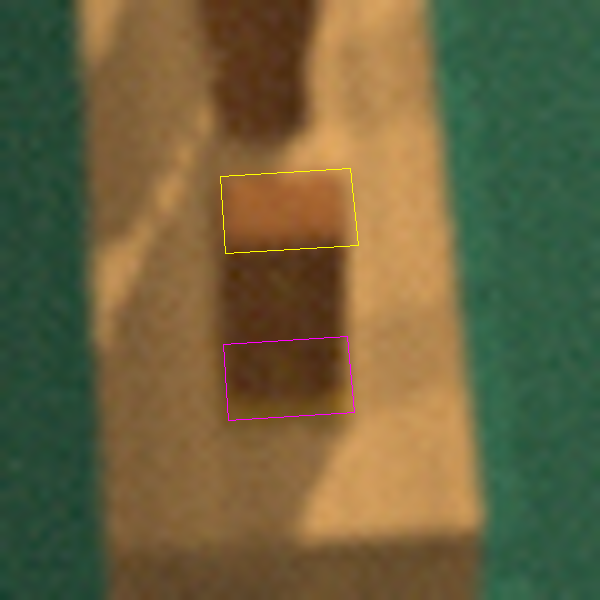

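View pics/ov_top.png

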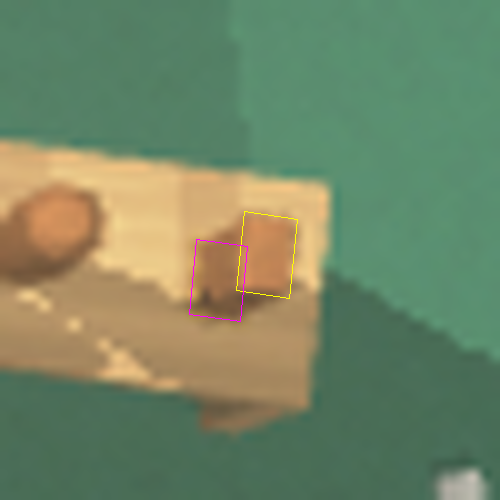

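The flat wooden handle is in the slot nearest -y: side picture (298,330), top picture (396,226). The projected model fits it to about 1.5 mm. I'll approach now.

send_rows(motion="2.7 3.1 0 0 0 -2.4 0.5; 2.7 3.1 0 0 0 -2.4 0.5; 2.7 3.1 0 0 0 -2.4 0.5; 2.7 3.1 0 0 0 -2.4 0.5; 2.7 3.1 0 0 0 -2.4 0.5; 2.7 3.1 0 0 0 -2.4 0.5; 2.7 3.1 0 0 0 -2.4 0.5; 2.7 3.1 0 0 0 -2.4 0.5; 2.7 3.1 0 0 0 -2.4 0.5; 2.7 3.1 0 0 0 -2.4 0.5; 0 0 0 0 0 0 0.5", newtons=40)

```text
t: 1.92
eef_pos: [0.4672, -0.3266, 0.2328]
tool_rot: [0.001, 0.997, -0.076, -0.0]
contact_force: [1.4, 1.1, 0.2]
gripper_width: 0.499
```

```bash
cat > st.py <<'E'
from h import *
from scipy.spatial.transform import Rotation as Ro
def st():
    o=get_obs(); q=o["tool_rot"]; M=Ro.from_quat([q[1],q[2],q[3],q[0]]).as_matrix()
    print("t",round(o["t"],2),"p",np.round(o["eef_pos"],4),"yaw",round(np.degrees(np.arctan2(M[1,0],M[0,0])),2),"tz",np.round(M[:,2],4),"F",np.round(o["contact_force"],2),"T",np.round(o["torque"],2),"w",round(o["gripper_width"],3))
    return o,M
if __name__=="__main__": st()
E
python3 st.py
```

```text
t 1.92 p [ 0.4672 -0.3266  0.2328] yaw -8.74 tz [-9.0e-04 -2.5e-03 -1.0e+00] F [1.4 1.1 0.2] T [ 0.03 -0.11  0.04] w 0.499
```

send_rows(motion="1.4 1.1 -1 0 0 0 0.5; 1.4 1.1 -1 0 0 0 0.5; 0 0 -2 0 0 0 0.5; 0 0 0 0 0 0 0.5; 0 0 0 0 0 0 0.5")

```text
t: 2.33
eef_pos: [0.5002, -0.3001, 0.1938]
tool_rot: [0.002, 0.997, -0.071, 0.002]
contact_force: [-0.2, -0.8, 0.8]
gripper_width: 0.497
```

Run:
```python
from st import *
st()
a=read_camera("side");b=read_camera("top")
crop(a,240,240,360,370,5,"s3");crop(b,340,160,440,270,5,"t3")
```

```text
t 2.33 p [ 0.5002 -0.3001  0.1938] yaw -8.2 tz [ 0.0036 -0.0036 -1.    ] F [-0.24 -0.76  0.79] T [-0.06  0.01  0.02] w 0.497
```

View pics/s3.png

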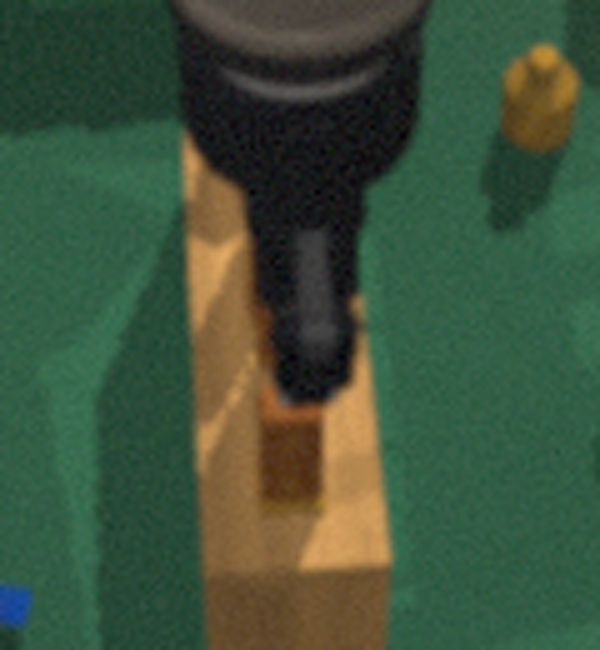

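send_rows(motion="-0.4 -0.4 0 -0.2 0.2 -0.4 0.5; 0 0 -2 0 0 0 0.5; 0 0 -2 0 0 0 0.5; 0 0 -1.5 0 0 0 0.5; 0 0 -1 0 0 0 0.5; 0 0 0 0 0 0 0.5; 0 0 0 0 0 0 0.5")

```text
t: 3.02
eef_pos: [0.494, -0.3141, 0.1344]
tool_rot: [0.008, 0.997, -0.082, 0.005]
contact_force: [-0.2, 0.6, 0.3]
gripper_width: 0.496
```

Run:
```python
from st import *
st()
a=read_camera("side")
crop(a,240,240,360,370,5,"s4")
```

```text
t 3.02 p [ 0.494  -0.3141  0.1344] yaw -9.37 tz [ 0.0079 -0.0168 -0.9998] F [-0.21  0.59  0.29] T [0.04 0.   0.05] w 0.496
```

View pics/s4.png

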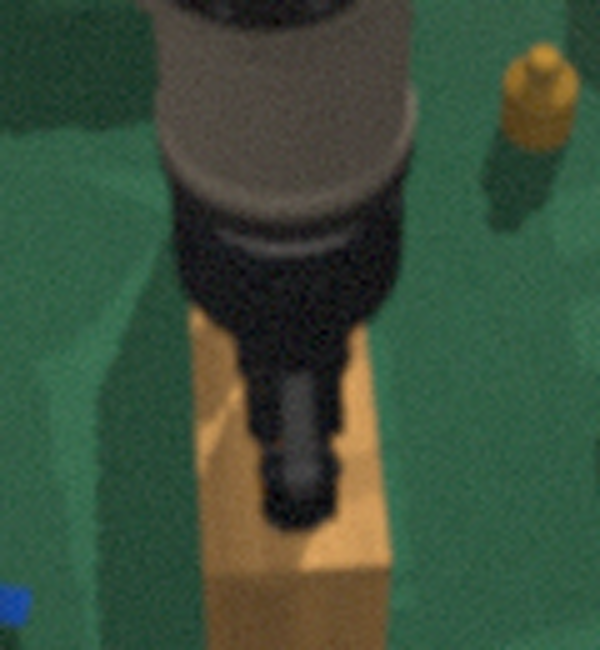

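send_rows(motion="0.15 0.9 0 0.9 0.4 0.6 0.5; 0 0 0 0 0 0 0.5; 0 0 0 0 0 0 0.5")

```text
t: 3.32
eef_pos: [0.4967, -0.3053, 0.1373]
tool_rot: [0.001, 0.997, -0.076, 0.002]
contact_force: [-0.2, 0.1, 0.6]
gripper_width: 0.502
```

```bash
python3 st.py
```

```text
t 3.32 p [ 0.4967 -0.3053  0.1373] yaw -8.75 tz [ 0.0037 -0.0013 -1.    ] F [-0.17  0.07  0.57] T [-0.07  0.04  0.03] w 0.502
```

send_rows(motion="-0.1 0.1 -0.8 0 0.2 0 0.5; 0 0 -0.8 0 0 0 0.5; 0 0 -0.6 0 0 0 0.5; 0 0 0 0 0 0 0.5")

```text
t: 3.65
eef_pos: [0.4969, -0.3041, 0.1147]
tool_rot: [0.001, 0.997, -0.076, 0.002]
contact_force: [-0.6, -0.5, 0.3]
gripper_width: 0.5
```

```bash
python3 st.py
```

```text
t 3.65 p [ 0.4969 -0.3041  0.1147] yaw -8.69 tz [ 0.003  -0.0026 -1.    ] F [-0.64 -0.5   0.28] T [-0.04  0.01  0.06] w 0.5
```

send_rows(motion="0 0 0 0 0 0 0.7; 0 0 0 0 0 0 0.8; 0 0 0 0 0 0 1; 0 0 0 0 0 0 1; 0 0 0 0 0 0 1; 0 0 0 0 0 0 1; 0 0 0 0 0 0 1", newtons=40)

```text
t: 4.23
eef_pos: [0.4962, -0.3038, 0.1136]
tool_rot: [0.001, 0.997, -0.076, 0.0]
contact_force: [-0.3, 0.5, -1.4]
gripper_width: 0.174
```

```bash
python3 st.py
```

```text
t 4.23 p [ 0.4962 -0.3038  0.1136] yaw -8.7 tz [ 9.0e-04 -1.6e-03 -1.0e+00] F [-0.34  0.53 -1.36] T [ 0.01 -0.05 -0.01] w 0.174
```

send_rows(motion="0 0 1 0 0 0 1; 0 0 1 0 0 0 1; 0 0 1 0 0 0 1; 0 0 1 0 0 0 1", newtons=50)

```text
t: 4.57
eef_pos: [0.4948, -0.3032, 0.1552]
tool_rot: [0.0, 0.997, -0.076, -0.001]
contact_force: [-0.0, 0.1, -0.9]
gripper_width: 0.18
```

```bash
python3 st.py
```

```text
t 4.57 p [ 0.4948 -0.3032  0.1552] yaw -8.7 tz [-2.6e-03  1.0e-04 -1.0e+00] F [-0.02  0.14 -0.9 ] T [ 0.   -0.03  0.07] w 0.18
```

send_rows(motion="0.1 0 1.5 0 0 0 1; 0 0 1.5 0 0 0 1; 0 0 1.5 0 0 0 1; 0 0 2 0 0 0 1; 0 0 2 0 0 0 1; 0 0 2.5 0 0 0 1; 0 0 2.5 0 0 0 1; 0 0 0 0 0 0 1")

```text
t: 5.23
eef_pos: [0.4959, -0.3034, 0.3086]
tool_rot: [0.002, 0.997, -0.076, 0.003]
contact_force: [0.2, -0.8, 0.2]
gripper_width: 0.182
```

Run:
```python
from st import *
st()
a=read_camera("side");crop(a,220,200,360,370,4,"s5")
```

```text
t 5.23 p [ 0.4959 -0.3034  0.3086] yaw -8.71 tz [ 0.0064 -0.0043 -1.    ] F [ 0.22 -0.78  0.18] T [ 0.   -0.04 -0.02] w 0.182
```

View pics/s5.png

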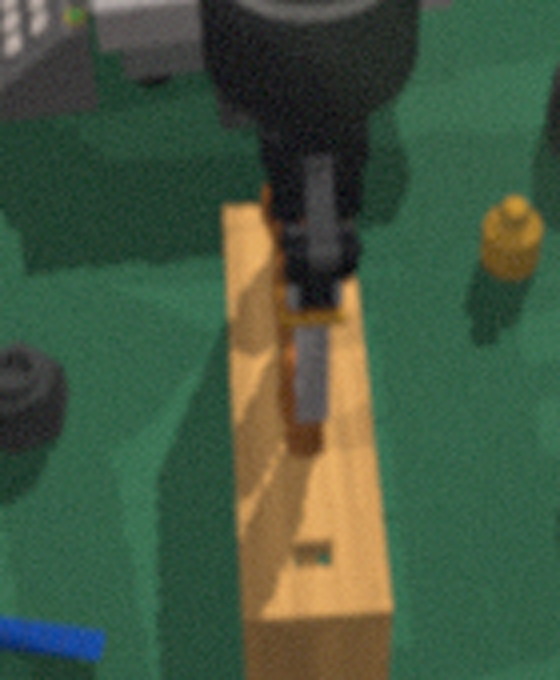

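Run:
```python
from h import *
a=-.0455;c,s=np.cos(a),np.sin(a)
e=np.array([.5587,.0730,.105])
def loc(X): d=X-e; return np.round([c*d[0]+s*d[1],-s*d[0]+c*d[1]],4)
for u,v in((402/5+190,197/5+165),(402/5+190,305/5+165),(413/5+190,195/5+165),(413/5+190,300/5+165)): print("top",loc(onz("top",(u-.4,v-.4),.1)))
for u,v in((320/6+220,438/6+130),(460/6+220,432/6+130)): print("side",loc(onz("side",(u-.4,v-.4),.1)))
```

```text
top [ 0.0161 -0.0003]
top [-0.0522 -0.0029]
top [ 0.0176 -0.0072]
top [-0.0489 -0.0097]
side [-0.0421 -0.0058]
side [ 0.0159 -0.0127]
```

send_rows(motion="0.5 2 0 0.25 0.35 0.6 1; 0.5 3.6 0 0 0 0.7 1; 0.5 3.6 0 0 0 0.7 1; 0.5 3.6 0 0 0 0.7 1; 0.5 3.6 0 0 0 0.7 1; 0.5 3.6 0 0 0 0.7 1; 0.5 3.6 0 0 0 0.7 1; 0.5 3.6 0 0 0 0.7 1; 0.5 3.6 0 0 0 0.5 1; 0 1.5 0 0 0 0 1; 0 0 0 0 0 0 1; 0 0 0 0 0 0 1")

```text
t: 6.28
eef_pos: [0.5302, 0.0326, 0.3045]
tool_rot: [0.001, 1.0, -0.024, -0.004]
contact_force: [-0.8, -0.6, -2.1]
gripper_width: 0.183
```

```bash
python3 st.py
```

```text
t 6.28 p [0.5302 0.0326 0.3045] yaw -2.74 tz [-0.009  -0.0023 -1.    ] F [-0.83 -0.57 -2.06] T [-0.02  0.01 -0.  ] w 0.183
```

send_rows(motion="0.5 1.2 -1 0 -0.3 0 1; 0.5 1.2 -2 0 -0.2 0 1; 0.3 1 -2 0 0 0 1; 0 0 -1.4 0 0 0 1; 0 0 0 0 0 0 1; 0 0 0 0 0 0 1")

```text
t: 6.78
eef_pos: [0.5431, 0.0578, 0.238]
tool_rot: [0.004, 1.0, -0.03, -0.0]
contact_force: [0.1, -0.1, -0.6]
gripper_width: 0.18
```

Run:
```python
from st import *
st()
a=read_camera("side");crop(a,220,110,340,230,5,"s6")
a=read_camera("top");crop(a,190,165,310,265,5,"t6")
```

```text
t 6.78 p [0.5431 0.0578 0.238 ] yaw -3.41 tz [-5.0e-04 -7.1e-03 -1.0e+00] F [ 0.08 -0.05 -0.63] T [ 0.    0.   -0.02] w 0.18
```

View pics/s6.png

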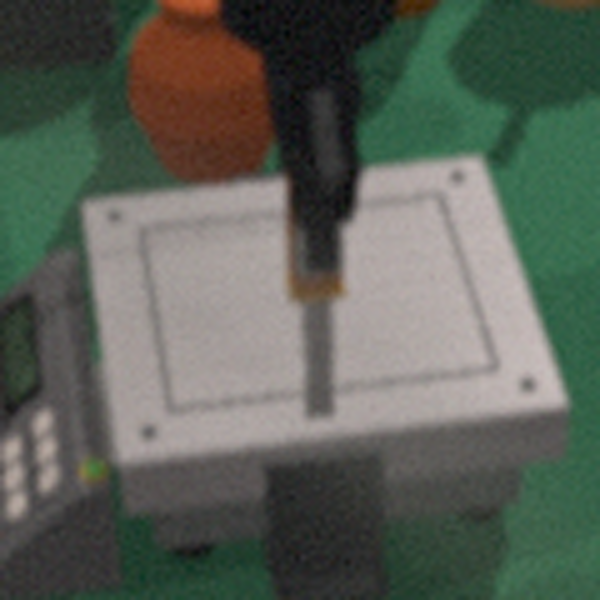

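View pics/t6.png

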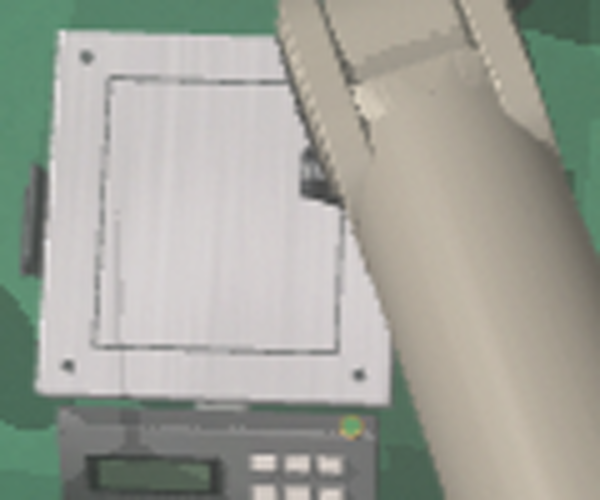

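Run:
```python
from st import *
o,M=st()
t=o["eef_pos"]+.0986*M[:,2]; print(t,proj("side",t))
for d in np.eye(3): print(proj("side",t+d*.001)-proj("side",t))
# desired tip projections at present z plane & at bumper
e=np.array([.5587,.0730]);a=-.0455;c,s=np.cos(a),np.sin(a)
for lx in(-.044,-.014,.016): print(lx,proj("side",[e[0]+c*lx+s*.005,e[1]+s*lx-.005*c,.1]))
```

```text
t 6.88 p [0.5434 0.0577 0.2386] yaw -3.44 tz [ 6.0e-04 -7.2e-03 -1.0e+00] F [-0.23  0.05 -1.19] T [ 0.06 -0.03  0.  ] w 0.181
[0.54343793 0.05695469 0.13999125] [[284.14104097 192.41316945]]
[[ 0.40399104 -0.06274052]]
[[-0.08259632 -0.27310355]]
[[-0.0092759  -0.30304296]]
-0.044 [[272.11455895 202.46616365]]
-0.014 [[283.97522751 200.97977734]]
0.016 [[295.7716047  199.50144806]]
```

send_rows(motion="0.2 0.6 -0.5 0.4 0 0.8 1; 0 0.6 -0.8 0 0 0 1; 0 0 -0.8 0 0 0 1; 0 0 0 0 0 0 1; 0 0 0 0 0 0 1")

```text
t: 7.3
eef_pos: [0.5474, 0.0695, 0.2188]
tool_rot: [-0.001, 1.0, -0.024, 0.003]
contact_force: [0.4, -0.2, -1.4]
gripper_width: 0.182
```

```bash
cat >> st.py <<'E'
    o,M=st(); t=o["eef_pos"]+.0986*M[:,2]; e=np.array([.5587,.0730]);a=-.0455;c,s=np.cos(a),np.sin(a); d=t[:2]-e
    print("tip",np.round(t,4),"loc mm",np.round(1e3*np.array([c*d[0]+s*d[1],-s*d[0]+c*d[1]]),1))
E
python3 st.py
```

```text
File "st.py", line 8
    o,M=st(); t=o["eef_pos"]+.0986*M[:,2]; e=np.array([.5587,.0730]);a=-.0455;c,s=np.cos(a),np.sin(a); d=t[:2]-e
IndentationError: unexpected indent
```

```bash
sed -i 's/^if __name__=="__main__": st()/if __name__=="__main__":/' st.py; python3 st.py
```

```text
t 7.3 p [0.5474 0.0695 0.2188] yaw -2.72 tz [ 6.3e-03  9.0e-04 -1.0e+00] F [ 0.37 -0.16 -1.39] T [ 0.02 -0.02 -0.01] w 0.182
tip [0.548  0.0696 0.1202] loc mm [-10.5  -3.9]
```

send_rows(motion="-0.2 0.1 -0.4 0 0.3 0 1; 0 0 -0.4 0 0 0 1; 0 0 0 0 0 0 1; 0 0 0 0 0 0 1")

```text
t: 7.63
eef_pos: [0.5451, 0.0706, 0.2099]
tool_rot: [-0.0, 1.0, -0.024, 0.0]
contact_force: [0.3, -1.0, -0.4]
gripper_width: 0.183
```

```bash
python3 st.py
python3 - <<'E'
from h import *
a=read_camera("side");crop(a,250,160,320,220,10,"s7")
E
```

```text
t 7.63 p [0.5451 0.0706 0.2099] yaw -2.71 tz [ 3.e-04  7.e-04 -1.e+00] F [ 0.32 -1.   -0.44] T [-0.01  0.03  0.03] w 0.183
tip [0.5451 0.0707 0.1113] loc mm [-13.4  -2.9]
```

View pics/s7.png

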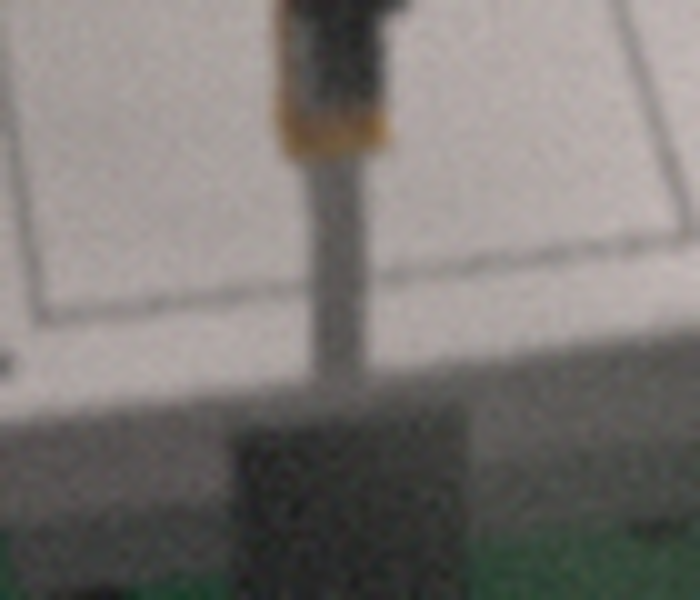

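send_rows(motion="0.15 0.03 -0.3 0 0 0 1; 0 0 -0.3 0 0 0 1; 0 0 -0.3 0 0 0 1; 0 0 0 0 0 0 1; 0 0 0 0 0 0 1")

```text
t: 8.1
eef_pos: [0.5471, 0.0707, 0.2003]
tool_rot: [-0.0, 1.0, -0.024, 0.001]
contact_force: [-0.3, -1.2, -0.0]
gripper_width: 0.177
```

```bash
python3 st.py
```

```text
t 8.1 p [0.5471 0.0707 0.2003] yaw -2.73 tz [ 1.1e-03  7.0e-04 -1.0e+00] F [-0.25 -1.24 -0.04] T [ 0.04  0.04 -0.04] w 0.177
tip [0.5472 0.0708 0.1017] loc mm [-11.4  -2.7]
```

send_rows(motion="0 0 -0.3 0 0 0 1; 0 0 -0.3 0 0 0 1; 0 0 0 0 0 0 1; 0 0 0 0 0 0 1")

```text
t: 8.43
eef_pos: [0.5505, 0.0715, 0.1991]
tool_rot: [-0.001, 1.0, -0.024, 0.005]
contact_force: [0.2, 0.6, -1.5]
gripper_width: 0.182
```

```bash
python3 st.py
```

```text
t 8.43 p [0.5505 0.0715 0.1991] yaw -2.76 tz [ 0.0095  0.0018 -1.    ] F [ 0.21  0.63 -1.48] T [0.01 0.05 0.01] w 0.182
tip [0.5515 0.0717 0.1005] loc mm [-7.2 -1.6]
```

send_rows(motion="-0.3 -0.08 -0.2 0.1 0.5 0 1; 0 0 0 0 0 0 1; 0 0 0 0 0 0 1")

```text
t: 8.68
eef_pos: [0.5484, 0.0714, 0.198]
tool_rot: [-0.003, 1.0, -0.024, 0.001]
contact_force: [-0.3, 0.8, 2.8]
gripper_width: 0.176
```

```bash
python3 st.py
```

```text
t 8.68 p [0.5484 0.0714 0.198 ] yaw -2.75 tz [ 0.0028  0.0049 -1.    ] F [-0.34  0.84  2.81] T [0.03 0.08 0.06] w 0.176
tip [0.5486 0.0719 0.0994] loc mm [-10.   -1.5]
```

Run:
```python
from h import *
a=np.mean([read_camera("side").astype(float) for _ in range(4)],0).astype(np.uint8);crop(a,250,160,320,220,10,"s8")
from st import *
st()
```

```text
t 8.88 p [0.5484 0.0714 0.1979] yaw -2.74 tz [ 0.0028  0.0048 -1.    ] F [-0.37 -0.29  1.9 ] T [0.13 0.13 0.04] w 0.183
```

View pics/s8.png

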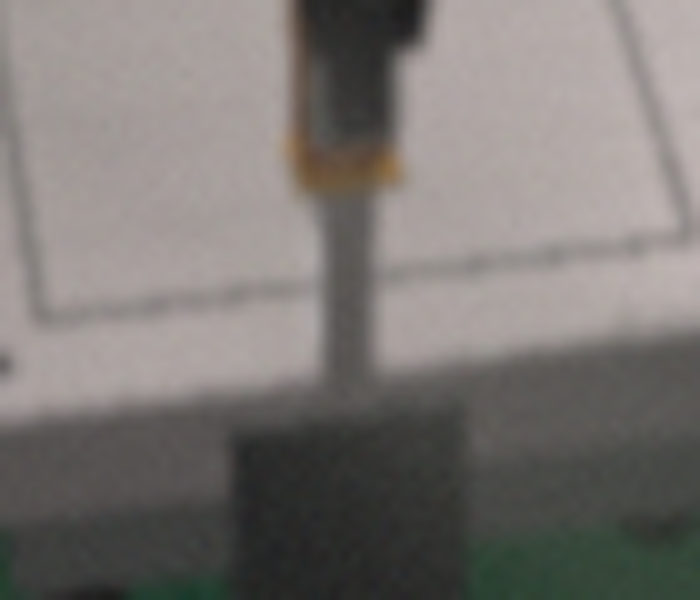

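send_rows(motion="0 0.12 0 0 0 0 1; 0 0 -0.15 0 0 0 1; 0 0 0 0 0 0 1")

```text
t: 9.13
eef_pos: [0.5483, 0.0733, 0.1959]
tool_rot: [-0.003, 1.0, -0.024, 0.001]
contact_force: [0.4, 0.7, -0.0]
gripper_width: 0.181
```

```bash
python3 st.py;python3 st.py
```

```text
t 9.13 p [0.5483 0.0733 0.1959] yaw -2.73 tz [ 0.0027  0.0058 -1.    ] F [ 0.4   0.66 -0.01] T [ 0.31 -0.16  0.01] w 0.181
tip [0.5486 0.0739 0.0973] loc mm [-10.2   0.4]
t 9.13 p [0.5483 0.0733 0.1959] yaw -2.73 tz [ 0.0027  0.0058 -1.    ] F [ 0.4   0.66 -0.01] T [ 0.31 -0.16  0.01] w 0.181
tip [0.5486 0.0739 0.0973] loc mm [-10.2   0.4]
```

send_rows(motion="0 0 -0.3 -0.2 0.1 0 1; 0 0 -0.3 0 0 0 1; 0 0 0 0 0 0 1")

```text
t: 9.38
eef_pos: [0.5479, 0.0742, 0.1886]
tool_rot: [-0.001, 1.0, -0.023, -0.0]
contact_force: [0.8, 0.5, -0.8]
gripper_width: 0.182
```

```bash
python3 st.py
```

```text
t 9.38 p [0.5479 0.0742 0.1886] yaw -2.68 tz [-0.      0.0027 -1.    ] F [ 0.76  0.53 -0.8 ] T [ 0.38 -0.21 -0.03] w 0.182
tip [0.5479 0.0744 0.09  ] loc mm [-10.9   0.9]
```

send_rows(motion="0 0 -0.4 -0.1 0 0 1; 0 0 -0.4 0 0 0 1; 0 0 0 0 0 0 1")

```text
t: 9.63
eef_pos: [0.5477, 0.0747, 0.1793]
tool_rot: [-0.001, 1.0, -0.023, -0.0]
contact_force: [0.6, 1.2, -1.0]
gripper_width: 0.183
```

```bash
python3 st.py
```

```text
t 9.63 p [0.5477 0.0747 0.1793] yaw -2.65 tz [-6.0e-04  1.4e-03 -1.0e+00] F [ 0.64  1.2  -1.05] T [ 0.46 -0.26 -0.01] w 0.183
tip [0.5476 0.0748 0.0807] loc mm [-11.2   1.3]
```

send_rows(motion="0 0.05 -0.4 0 0 0 1; 0 0 -0.4 0 0 0 1; 0 0 0 0 0 0 1")

```text
t: 9.88
eef_pos: [0.5476, 0.0752, 0.1702]
tool_rot: [-0.001, 1.0, -0.023, -0.0]
contact_force: [1.0, 2.0, -1.4]
gripper_width: 0.18
```

```bash
python3 st.py
```

```text
t 9.88 p [0.5476 0.0752 0.1702] yaw -2.65 tz [-9.0e-04  1.2e-03 -1.0e+00] F [ 0.95  1.96 -1.42] T [ 0.53 -0.28  0.03] w 0.18
tip [0.5475 0.0753 0.0716] loc mm [-11.3   1.8]
```

send_rows(motion="0 0.08 -0.3 0 0 0 1; 0 0 -0.3 0 0 0 1; 0 0 0 0 0 0 1")

```text
t: 10.13
eef_pos: [0.5478, 0.0756, 0.1637]
tool_rot: [-0.0, 1.0, -0.023, -0.0]
contact_force: [0.6, 1.7, -1.9]
gripper_width: 0.178
```

```bash
python3 st.py;  python3 - <<'E'
from h import *
a=np.mean([read_camera("side").astype(float) for _ in range(3)],0).astype(np.uint8);crop(a,250,160,320,220,10,"s9")
E
```

```text
t 10.13 p [0.5478 0.0756 0.1637] yaw -2.67 tz [-6.e-04  6.e-04 -1.e+00] F [ 0.61  1.67 -1.85] T [ 0.48 -0.26  0.  ] w 0.178
tip [0.5478 0.0756 0.0651] loc mm [-11.1   2.1]
```

View pics/s9.png

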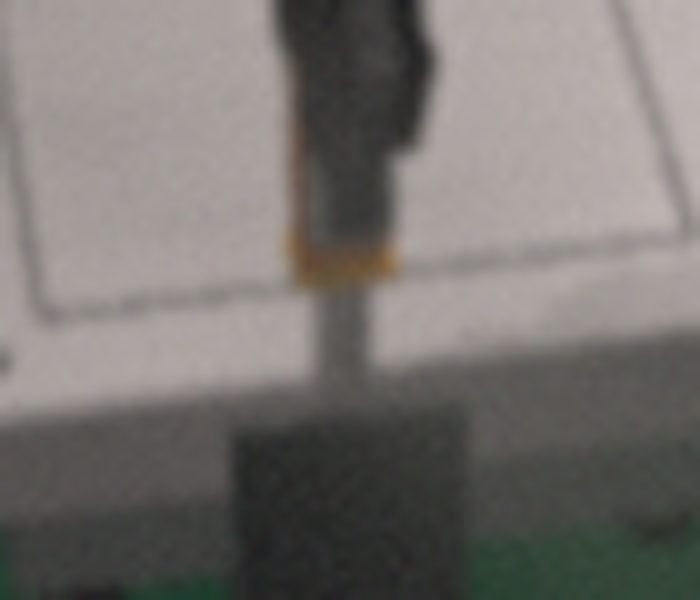

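```bash
cat > disp.py <<'E'
from h import *
def disp():
    r=cv2.imread("pics/side0.png",0).astype(np.float32)
    n=np.mean([cv2.cvtColor(read_camera("side"),cv2.COLOR_RGB2GRAY).astype(np.float32) for _ in range(4)],0).astype(np.float32)
    for nm,(u0,v0,u1,v1) in dict(right=(295,140,345,205),left=(234,165,272,205),static=(400,240,500,340)).items():
        a=cv2.GaussianBlur(r,(0,0),.8)[v0:v1,u0:u1];b=cv2.GaussianBlur(n,(0,0),.8)[v0:v1,u0:u1]
        W=np.eye(2,3,dtype=np.float32)
        cc,W=cv2.findTransformECC(a,b,W,cv2.MOTION_TRANSLATION,(cv2.TERM_CRITERIA_COUNT|cv2.TERM_CRITERIA_EPS,200,1e-6),None,3)
        print(nm,round(cc,4),W[:,2], "y mm approx",-W[1,2]/.273)
disp()
E
python3 disp.py
```

```text
right 0.9892 [-0.16071735 -0.51651996] y mm approx 1.8920145
left 0.9946 [-0.03635421 -0.12695885] y mm approx 0.46505073
static 0.9859 [-0.09291019 -0.01329619] y mm approx 0.048704002
```

```bash
sed -i 's/dict(right=.*static/dict(right=(312,160,345,205),left=(234,150,268,205),front=(296,180,345,204),static/' disp.py; python3 disp.py
python3 - <<'E'
from h import *
a=read_camera("side");crop(a,220,110,350,220,6,"s10")
E
```

```text
right 0.9873 [-0.16367066 -0.67081314] y mm approx 2.457191
left 0.9958 [-0.07317475 -0.13268568] y mm approx 0.4860281
front 0.9912 [-0.1568342 -0.5750486] y mm approx 2.1064053
static 0.9859 [-0.09925614 -0.01085225] y mm approx 0.039751817
```

View pics/s10.png

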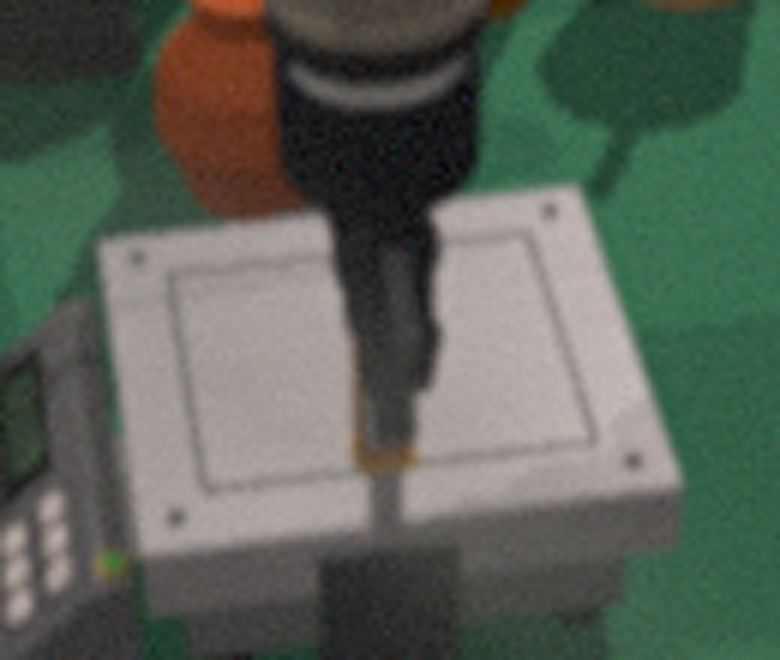

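send_rows(motion="0 0.03 -0.3 0 0 0 1; 0 0.02 -0.3 0 0 0 1; 0 0 0 0 0 0 1")

```text
t: 10.98
eef_pos: [0.5485, 0.0758, 0.1591]
tool_rot: [-0.0, 1.0, -0.023, 0.001]
contact_force: [1.6, 1.2, -5.6]
gripper_width: 0.183
```

```bash
python3 st.py;python3 disp.py; python3 st.py
```

```text
t 10.98 p [0.5485 0.0758 0.1591] yaw -2.69 tz [ 1.3e-03  1.0e-04 -1.0e+00] F [ 1.65  1.19 -5.64] T [ 0.51 -0.25 -0.08] w 0.183
tip [0.5486 0.0758 0.0605] loc mm [-10.2   2.3]
right 0.9897 [-0.1648716 -0.7214792] y mm approx 2.6427808
left 0.9878 [-0.10707416 -0.22487028] y mm approx 0.82370067
front 0.9924 [-0.08388465 -0.65415376] y mm approx 2.3961675
static 0.9858 [-0.10123269 -0.01169589] y mm approx 0.042842083
t 11.18 p [0.5485 0.0758 0.1591] yaw -2.68 tz [ 1.1e-03  1.0e-04 -1.0e+00] F [ 0.85  1.8  -4.  ] T [ 0.39 -0.32 -0.01] w 0.182
tip [0.5486 0.0758 0.0605] loc mm [-10.2   2.4]
```

send_rows(motion="-0.05 0.02 -0.3 0 0 0 1; 0 0 -0.2 0 0 0 1; 0 0 -0.05 0 0 0 1")

```text
t: 11.43
eef_pos: [0.549, 0.076, 0.1549]
tool_rot: [-0.0, 1.0, -0.024, 0.002]
contact_force: [-1.4, 1.5, 5.0]
gripper_width: 0.178
```

```bash
python3 st.py;python3 disp.py; python3 st.py;  python3 - <<'E'
from h import *
a=read_camera("side");crop(a,220,110,350,220,6,"s11")
E
```

```text
t 11.43 p [0.549  0.076  0.1549] yaw -2.71 tz [ 0.0034  0.     -1.    ] F [-1.37  1.48  4.96] T [0.25 0.38 0.01] w 0.178
tip [0.5493 0.076  0.0563] loc mm [-9.5  2.6]
right 0.9874 [-0.16483548 -0.8007684 ] y mm approx 2.9332175
left 0.9807 [-0.16115436 -0.2993291 ] y mm approx 1.0964435
front 0.9917 [-0.11312678 -0.7294874 ] y mm approx 2.672115
static 0.9859 [-0.0789876  -0.01486775] y mm approx 0.054460607
t 11.63 p [0.549 0.076 0.155] yaw -2.7 tz [ 3.5e-03  1.0e-04 -1.0e+00] F [-1.72  1.35  4.31] T [ 0.23  0.33 -0.07] w 0.181
tip [0.5493 0.076  0.0564] loc mm [-9.5  2.6]
```

View pics/s11.png

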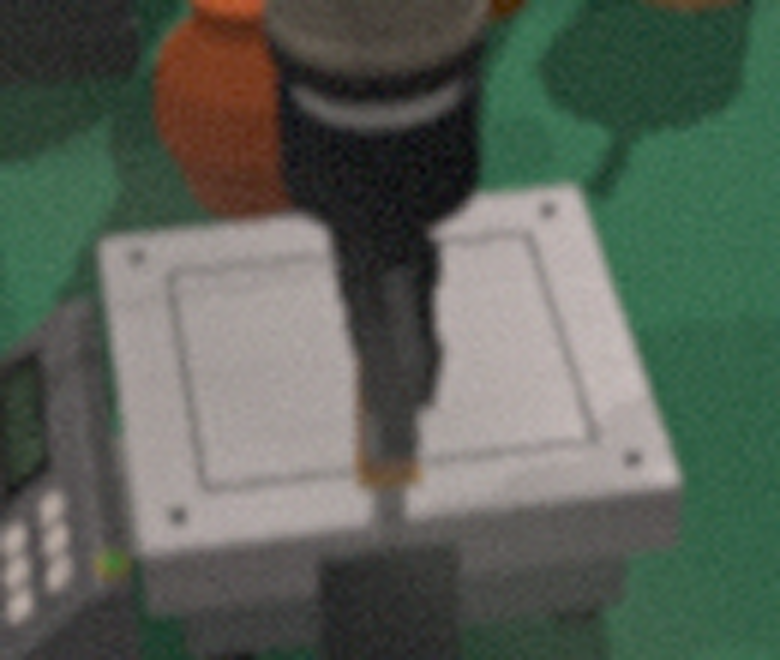

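```bash
python3 -c "
from station import *
print(hand_in()); o=get_obs(); print(o['t'],o['eef_pos'],o['contact_force'],o['gripper_width'])"
```

```text
the job is handed in; nothing more can be done
None
the job is handed in; nothing more can be done
```

I took the taper gauge from the slot nearest -y, slid its blade tip first into the gap on the rack side, and handed in at about 11.7 s still holding it. No verdict was reported.

**Last checks before handing in:**
- **Pose:** the tip was about 44 mm below the bumper's edge and about 3 mm from its middle. Tilt was about 0.004 rad, and the gauge is within about 0.1° of the estimated plate direction. These come from the tool pose, assuming the gauge had not shifted in the fingers. The pose held steady over the last 0.2 s, and the gripper was still closed on the handle at the 50 N setting.
- **Forces:** about 4–5 N of upward drag at the wrist, and about 1.4 N net sideways. That suggests snug contact on both plates.

**What was uncertain:**
- **Force on each plate was not measured directly.** The camera estimates of how far the platform moved disagreed: 1.1 mm on the left, against 2.7–2.9 mm at the front and right, where the arm's shadow falls. That puts the platform at roughly 3–7 N and the bumper about 1–2 N more. Both are inside the 1–15 N range.
- **The gap's position was off at first.** The gap lay about 2–4 mm further towards +y than my first estimate, so the tip touched the bumper's rounded top lightly, at about 3 N. I shifted it and it slid in.

I saw no sign of other tools, the weights or the jug being moved, but I did not measure that with the cameras.

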